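Pack and close the bead caddy

ROBOT

A 6-joint arm with a two-finger parallel gripper is mounted at the origin on the work surface. World frame = base frame: x ahead of the robot, y to its left, z up, the work surface at z = 0. Lengths are in m, angles in degrees, forces in N, time in s.
With the tool pointing down it reaches from about 0.4 to 0.825 m from the base axis. Payload 7 kg.
Tool frame: the origin (TCP) lies midway between the tips of the shut fingers; the grasp point (between the pads) lies 19 mm behind it; z points along the fingers, y is the line along which they close (so a half turn about z gives the same grasp; the last joint's range is limited). The gripper opens to 88 mm and grips with 3 to 60 N. Pads are 19 mm wide; open, the fingers measure 130 mm over their backs; the gripper's body (78 mm by 193 mm) begins 47 mm behind the grasp point.
Start: joints at [90.017, 20.546, 0.682, 0, -70.136, -16.507], TCP at [0.192, 0.647, 0.227] pointing down, gripper open.
Joint ranges: [-176.03, 176.03], [-82.01, 121.73], [-58.28, 71.71], [-173.87, 95.51], [-174.79, -0.11], [-173.66, 173.66]. Speed limits (degrees/s): [136.94, 136.94, 172.46, 180, 180, 180].

INTERFACE

Orientations are given as [roll, pitch, yaw] about the fixed x, y, z axes, in that order (R = Rz(yaw) Ry(pitch) Rx(roll)).
In Python, from plant import r gives the robot as it stands.
- The arm moves only by the tool carry_out, never from a script. Its argument "deltas" is a list of rows, each a list of 3 entries, a list of its own where there are three numbers: the opening, from 0 (shut) to 1 (fully open), then the shift along the tool's x, y, z in mm, then the turn, a rotation vector about the tool's x, y, z in rad. In form: [[gripper, [tx, ty, tz], [rx, ry, rz]], ...]. A call has 1 to 12 rows; each row is the pose to reach, as a shift and turn from the pose commanded when the call began, along the tool's axes at that moment; what a row does not reach only later rows make up. A row lasts 1/10 s, in which the tool goes at most 50 mm and 8.59 degrees, less where a joint would pass 70% of its speed; a pose out of reach is approached as far as the arm can. A call with a gripper value outside its range is refused whole. The fingers move at their own pace and stop on an object; "squeeze" is the grip in N (left out, the last holds). Time passes only in rows, so rows that repeat a pose let the fingers close. It gives the time, the measured TCP pose, the force, the opening and the grip force at its end, in the units of the state.
- r.get_state(): the state, without advancing time (a new reading comes with each control period).
- r.capture(name): name is "scene" or "top" or "wrist"; returns (picture, depth): 420x560x3 uint8, red, green, blue; 420x560 float32, m along the optical axis (not along the pixel's ray), 0 where there is no reading.
- r.get_calibration(name): a dict with "fov_y" (degrees; the focal length in pixels is half the picture's height over the tangent of half this angle, whatever the lens; pixels are square), "cx", "cy" (the principal point, pixels), "view" (4x4, takes a point from world to camera coordinates). Camera axes: x right, y down, z forward; pixel columns grow to the right and rows downward; lengths in m; the calibration is good to about 2 mm. A picture is of the moment at which its call begins: read the wrist's pose just before it. get_calibration takes no time and is no camera call; for the wrist camera it gives the pose at the moment of the call.
- r.close_job(): hands the job in; it is judged then, once.
The state is a dict: "time_s": time; "joints": joint angles; "qd": joint speeds; "joint_torque": joint torques, N m; "tcp_pos": TCP position; "eef_rot": TCP orientation; "contact_force": force on the tool from outside, world axes, zero at the start; "moment": the same for the moment, N m; "gripper_width": finger opening in m; "gripper_force": force on a finger pad.
Only numpy, scipy, OpenCV 4.12 (cv2) and the standard library are available. Lean on these libraries where they do the work, as an engineer would, in place of code of your own. Each camera call takes 0.05 s, during which the arm holds its last target. There are 200 camera calls.

TASK

Pack up the wooden bead caddy where its open base box stands. Stand the glass bead jar, set down gently, in one compartment of the base box and the thread spool upright in the other; then stack the tray squarely on the base box, then lay the flat pin tin the right way up in either compartment of the tray, and last put the lid squarely on the tray, each part fully seated. Leave the scissors and the thimble where they are.

Things in the scene. Friction and masses are not known exactly. Their poses are not given: they have to be found in the camera images.
- base_box: Caddy base, fixed: the deeper open bentwood box, rounded corners, 124 (x) by 150 (y) by 58 mm high, walls 4, floor 5 mm, a foot band 5 mm proud round its bottom 9 mm. A low thin divider along x at the middle (4 mm thick, top at 18 mm) makes two compartments, each 116 (x) by 69 (y) mm, centres at y = +-36.5 mm. Origin: centre of underside, z up.
- tray: Loose shallower box, same outline, 0.2 kg. Walls 4, rim at z 40 mm, floor at z 8. Pinch its middle partition from above, closing along y: it runs along x, 10 mm thick, top at z 33. Compartments 116 (x) by 66 (y), centres y = +-38. A 5 mm deep plug below fits inside the base box, 3.5 mm clear all round: seated, origin 53 mm above the base's, either way round. Origin: centre of plug's underside.
- lid: Loose flat wooden lid, 124 (x) by 150 (y) mm, right way up, 0.16 kg. Bar handle mid-top: 60 mm long along x, 14 wide along y, z 12 to 36 mm. Under its 7 mm board a 5 mm deep plug fits inside the tray's rim, 3.5 mm clear all round: seated, lid origin 35 mm above the tray's origin, either way round. Origin: centre of plug's underside.
- jar: Bead jar: a round, clear glass jar with a flat black screw cap, 40 mm diameter, 44 mm high, standing upright, about 0.09 kg. The glass reaches 31 mm up, the cap from there to the top. Origin: centre of its underside; z up.
- spool: Thread spool: a small wooden spool wound with white thread, standing upright, flanges 34 mm diameter, 40 mm high, winding 30 mm diameter, a dark hole in the top, about 0.05 kg. Origin: centre of its underside; z up.
- tin: Pin tin: a flat round steel tin, 52 mm diameter, 24 mm high, its closed cover fixed on and on top, about 0.07 kg. Origin: centre of its underside; z up.
- scissors: Bystander: scissors with red handles lying flat, about 170 mm long along x (blades to +x), 9 mm high. Origin: under the pivot. Not to be disturbed.
- thimble: Bystander: brass thimble standing upright, 21 mm diameter, 24.5 mm high. Origin: centre of its underside. Not to be disturbed.
There are look-alikes about, which are no part of the job. What is shaped like the jar but blue or green is not meant. Leave any purple look-alike of the lid alone.

How it is judged:
By the outcome, as a careful person would: the job done as asked, in the order asked, and still so for the second after the job is handed in, with the robot touching nothing.
It also fails if it takes over 128 s, if anything falls off the work surface, if the arm or the gripper's body presses on something with over 40 N, if the wrist force passes 120 N, or if a joint passes its speed limit or range.

## Working session

There is one attempt and no reset: what is moved stays moved. The work goes in short steps, Python scripts to look and compute and a tool call to move; the robot and the scene stay as the last step left them, time stands still between calls to the robot, and variables do not carry over. Pictures are saved under pics/ and viewed, at most 14 in all, crops included, and the job is handed in when it is done.

Besides the shell and the picture viewer there is one more tool, called after "Emit:" as a command line: name --argument value ..., lists and objects as JSON in quotes. carry_out: Moves the arm, as the interface text tells. Its arguments: {"type":"object","properties":{"deltas":{"type":"array"},"squeeze":{"type":"number"}},"required":["deltas"]}

```bash
mkdir -p pics; cat > h.py <<'E'
from plant import r
import numpy as np, cv2
from scipy.spatial.transform import Rotation as R
def cap(n,f=None):
    c=r.get_calibration(n); im,d=r.capture(n)
    if f: cv2.imwrite('pics/'+f+'.png',im[:,:,::-1])
    np.savez('%s.npz'%(f or n),im=im,d=d,view=c['view'],fov=c['fov_y'],cx=c['cx'],cy=c['cy'])
    return im,d,c
def cloud(f):
    z=np.load('%s.npz'%f); d=z['d']; fl=d.shape[0]/2/np.tan(np.radians(z['fov'])/2)
    v,u=np.mgrid[:d.shape[0],:d.shape[1]]
    p=np.stack([(u-z['cx'])/fl*d,(v-z['cy'])/fl*d,d,np.ones_like(d)],-1)
    P=p@np.linalg.inv(z['view']).T
    P[d==0]=np.nan
    return z['im'],P[...,:3]
def pose():
    s=r.get_state(); return s
E
python3 - <<'E'
from h import *
print(r.get_state())
cap('top','top0');cap('scene','scene0')
for n in('top','scene','wrist'):print(r.get_calibration(n))
E
```

```text
{'time_s': 0.0, 'joints': array([ 9.00196781e+01,  2.05918223e+01,  6.32244100e-01, -1.95287422e-02,
       -7.01377789e+01, -1.65075252e+01]), 'qd': array([-0.0174394 ,  0.03151856,  0.02438231, -0.01411905,  0.02551288,
        0.05305972]), 'joint_torque': array([-1.24635430e-03, -5.82716024e+01,  2.93052703e+01,  6.99711710e+00,
        6.86164465e-03, -1.74298307e-04]), 'tcp_pos': array([0.19145669, 0.64674193, 0.22560858]), 'eef_rot': array([ 1.79901439e+02, -1.00643175e-02, -1.64944892e+01]), 'contact_force': array([0.30804677, 0.14052184, 1.81673679]), 'moment': array([0.00761909, 0.00329469, 0.02303448]), 'gripper_force': 0.0, 'gripper_width': 0.0872486442860033}
{'fov_y': 55.63108667155498, 'cx': 284.788200901086, 'cy': 208.4213549260833, 'view': array([[-0.00380314, -0.99995269,  0.00895329, -0.04414951],
       [-0.9990991 ,  0.00342115, -0.04229987,  0.47105807],
       [ 0.04226723, -0.00910609, -0.99906484,  0.97429478],
       [ 0.        ,  0.        ,  0.        ,  1.        ]])}
{'fov_y': 51.397361033158084, 'cx': 282.5985410785651, 'cy': 207.1620407294777, 'view': array([[-0.56465007,  0.82528575,  0.00858642,  0.3355127 ],
       [ 0.50046758,  0.35064918, -0.79156639, -0.19196163],
       [-0.65627929, -0.44266079, -0.61102285,  1.4370111 ],
       [ 0.        ,  0.        ,  0.        ,  1.        ]])}
{'fov_y': 59.61016658603406, 'cx': 279.89198211325527, 'cy': 208.18237005673024, 'view': array([[-2.81777088e-01, -9.59479613e-01,  7.38339880e-04,
         6.73287929e-01],
       [-9.27954656e-01,  2.72714408e-01,  2.54021670e-01,
        -3.09939768e-02],
       [-2.43929970e-01,  7.08923405e-02, -9.67198245e-01,
         3.89469120e-01],
       [ 0.00000000e+00,  0.00000000e+00,  0.00000000e+00,
         1.00000000e+00]])}
```

View pics/top0.png

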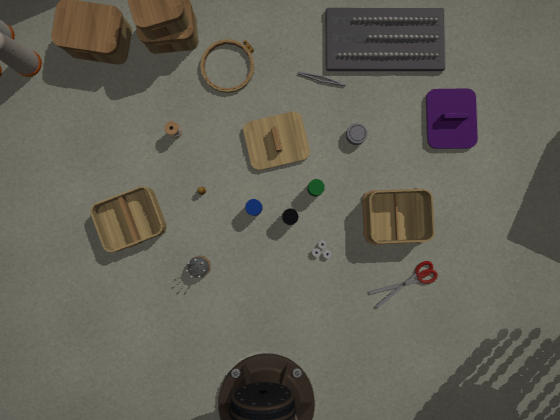

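View pics/scene0.png

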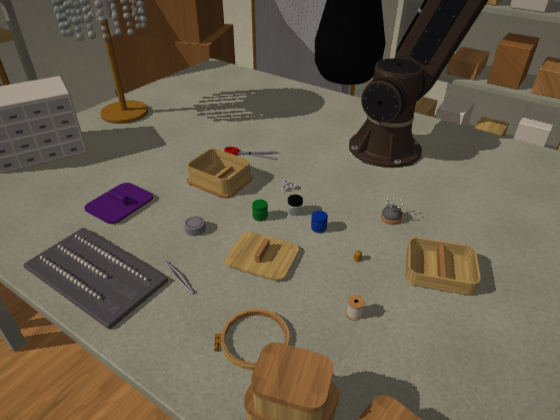

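The top view (up = +x, right = −y) shows the base box (398,216), tray (129,219), lid (276,140), spool (172,130), black-capped jar (290,216), tin (357,133), thimble (201,190) and scissors (405,283). The blue jar (254,208) and green jar (316,187) are distractors.

```bash
python3 - <<'E'
from h import *
im,P=cloud('top0')
print('table z',[np.round(np.nanmedian(P[v-5:v+5,u-5:u+5,2]),4) for u,v in((230,170),(330,290),(100,300),(470,200),(300,180))])
def obj(n,u,v,w,lo,hi):
    Q=P[v-w:v+w,u-w:u+w].reshape(-1,3); Q=Q[(Q[:,2]>lo)&(Q[:,2]<hi)]
    rc=cv2.minAreaRect((Q[:,:2]*1000).astype(np.float32))
    print(n,len(Q),'rect c',np.round(rc[0],1),'size',np.round(rc[1],1),'ang',round(rc[2],1),'mean',np.round(Q.mean(0)*1000,1),'zmed/max',np.round(np.median(Q[:,2])*1000,1),np.round(Q[:,2].max()*1000,1))
obj('base rim',398,216,48,.050,.066)
obj('tray rim',129,219,48,.036,.046)
obj('tray part',129,219,20,.029,.037)
obj('lid board',276,140,42,.008,.016)
obj('lid handle',276,140,30,.030,.045)
obj('jar',290,216,15,.035,.05)
obj('spool',172,130,15,.033,.046)
obj('tin',357,133,17,.018,.03)
obj('thimble',201,190,10,.018,.03)
obj('scissors',405,283,40,.005,.02)
obj('blue',254,208,15,.035,.05)
obj('green',316,187,15,.035,.05)
E
```

```text
table z [np.float64(0.001), np.float64(0.0007), np.float64(0.001), np.float64(0.0012), np.float64(0.0014)]
base rim 484 rect c [ 450.  -320.1] size [125.6 152.4] ang 1.9 mean [ 450.9 -323.4   57.6] zmed/max 58.1 62.9
tray rim 484 rect c [446.  333.6] size [126.3 151.7] ang 21.0 mean [445.5 336.1  40.2] zmed/max 40.4 45.8
tray part 202 rect c [444.9 331.8] size [129.1  31.9] ang 33.7 mean [446.4 333.2  33.4] zmed/max 33.4 36.6
lid board 2660 rect c [641.  -24.2] size [125.  149.9] ang 13.0 mean [640.3 -24.4  12.8] zmed/max 12.9 16.0
lid handle 144 rect c [640.4 -24.3] size [60.1 13.9] ang 13.3 mean [639.8 -24.4  36.7] zmed/max 36.7 42.4
jar 212 rect c [451.4 -56.8] size [35.9 38.3] ang 89.8 mean [450.4 -56.7  45.1] zmed/max 45.2 49.2
spool 156 rect c [665.1 228.5] size [32.8 30.7] ang 45.4 mean [665.3 228.7  40.8] zmed/max 40.9 44.9
tin 345 rect c [ 655.5 -223.4] size [50.5 49.6] ang 56.4 mean [ 655.1 -222.8   25.3] zmed/max 25.3 29.3
thimble 33 rect c [516.2 161.2] size [14.1 13.4] ang 56.5 mean [516.2 161.4  22.9] zmed/max 23.6 27.1
scissors 603 rect c [ 289.8 -338.7] size [195.1 183.2] ang 1.9 mean [ 296.5 -350.7    8.1] zmed/max 8.0 13.8
blue 221 rect c [473.7  30.9] size [38.8 37.2] ang 45.4 mean [473.5  30.6  44.7] zmed/max 44.8 49.4
green 216 rect c [ 520.8 -119.2] size [36.4 38.6] ang 89.3 mean [ 521.  -119.2   44.7] zmed/max 44.7 49.3
```

```bash
cat >> h.py <<'E'
def obj(P,n,c,rad,lo,hi,q=True):
    Q=P.reshape(-1,3); m=(np.hypot(Q[:,0]-c[0]/1e3,Q[:,1]-c[1]/1e3)<rad/1e3)&(Q[:,2]>lo/1e3)&(Q[:,2]<hi/1e3)
    Q=Q[m]*1e3
    if len(Q)<10: print(n,'few');return
    rc=cv2.minAreaRect(Q[:,:2].astype(np.float32))
    print(n,len(Q),'c',np.round(rc[0],1),'size',np.round(rc[1],1),'ang',round(rc[2],1),'mean',np.round(Q.mean(0),1),'zmed',np.round(np.median(Q[:,2]),1))
def go(x,y,z,yaw):
    s=r.get_state(); Rm=R.from_euler('xyz',s['eef_rot'],degrees=True)
    d=Rm.inv().apply(np.array([x,y,z])-s['tcp_pos']*1e3)
    w=(Rm.inv()*R.from_euler('xyz',[180,0,yaw],degrees=True)).as_rotvec()
    print('t',round(s['time_s'],2),'tcp',np.round(s['tcp_pos']*1e3,1),'rot',np.round(s['eef_rot'],2),'j',np.round(s['joints']),'delta',np.round(d,1),'turn',np.round(w,4))
E
python3 - <<'E'
from h import *
for f in('scene0','top0'):
    im,P=cloud(f)
    print(f)
    obj(P,'base',(450,-320),105,53,66)
    obj(P,'tray',(446,333),105,37,46)
    obj(P,'lidtop',(641,-24),60,32,42)
    obj(P,'lidboard',(641,-24),105,9,16)
    obj(P,'jar',(451,-57),30,42,50)
    obj(P,'spool',(665,228),30,38,46)
    obj(P,'tin',(655,-223),40,23,30)
go(600,200,230,-88)
E
```

```text
scene0
base 322 c [ 451.8 -321.4] size [129.4 154.3] ang 4.0 mean [ 454.5 -320.4   57. ] zmed 57.4
tray 430 c [446.3 330.6] size [129.2 151.1] ang 20.7 mean [450.2 334.9  39.3] zmed 39.2
lidtop 116 c [642.  -26.6] size [59.5 14.3] ang 14.0 mean [643.1 -25.7  35.8] zmed 35.8
lidboard 2155 c [640.4 -27.3] size [127.8 151.5] ang 12.3 mean [645.3 -23.3  12.2] zmed 12.1
jar 105 c [452.4 -59.9] size [38.4 38.3] ang 10.2 mean [452.3 -58.6  44.4] zmed 44.4
spool 163 c [665.9 226.1] size [32.6 32.7] ang 5.3 mean [665.9 226.3  40. ] zmed 39.9
tin 190 c [ 656.4 -225.5] size [48.4 48.2] ang 56.4 mean [ 658.  -225.1   25. ] zmed 25.0
top0
base 438 c [ 450.  -320.1] size [125.6 152.4] ang 1.9 mean [ 450.4 -322.7   58.3] zmed 58.4
tray 442 c [446.  333.6] size [126.3 151.7] ang 21.0 mean [445.9 337.2  40.6] zmed 40.7
lidtop 141 c [640.8 -24.2] size [59.3 13.9] ang 13.3 mean [640.3 -24.3  36.7] zmed 36.7
lidboard 2626 c [641.  -24.2] size [125.  149.9] ang 13.0 mean [640.2 -24.4  12.9] zmed 12.9
jar 206 c [450.1 -56.7] size [35.9 35.8] ang 89.7 mean [450.3 -56.8  45.2] zmed 45.2
spool 151 c [665.1 228.5] size [32.8 30.7] ang 45.4 mean [665.4 228.7  41. ] zmed 41.0
tin 309 c [ 655.7 -223.6] size [49.7 48.5] ang 63.9 mean [ 655.3 -223.    25.7] zmed 25.6
t 0.1 tcp [191.5 646.8 225.7] rot [ 1.7992e+02 -1.0000e-02 -1.6490e+01] j [ 90.  21.   1.  -0. -70. -17.] delta [518.6 312.5  -3.7] turn [ 1.200e-03 -1.000e-03  1.248e+00]
```

Emit:
carry_out --deltas '[[0.7,[40,25,0],[0,0,0.1]],[0.7,[80,50,0],[0,0,0.22]],[0.7,[125,75,0],[0,0,0.35]],[0.7,[165,100,0],[0,0,0.48]],[0.7,[210,125,0],[0,0,0.61]],[0.7,[250,150,0],[0,0,0.74]],[0.7,[290,175,0],[0,0,0.87]],[0.7,[335,200,0],[0,0,1.0]],[0.7,[375,225,0],[0,0,1.1]],[0.7,[420,250,0],[0,0,1.2]],[0.7,[465,280,0],[0,0,1.248]],[0.7,[518,312,0],[0,0,1.248]]]'

```text
time_s: 1.3
tcp_pos: [0.5888, 0.2121, 0.2263]
eef_rot: [180.0, -0.0, -88.1]
contact_force: [0.5, 1.5, 0.3]
gripper_width: 0.0613
gripper_force: 0.0
```

```bash
python3 - <<'E'
from h import *
go(410,-270,300,-88)
E
```

```text
t 1.3 tcp [588.8 212.1 226.3] rot [179.97  -0.   -88.09] j [ 38.  16.  -6.  -0. -68. -36.] delta [475.9 194.8 -73.5] turn [ 0.0005 -0.     -0.0015]
```

Emit:
carry_out --deltas '[[0.7,[45,13,-3],[0,0,0]],[0.7,[92,26,-6],[0,0,0]],[0.7,[140,39,-9],[0,0,0]],[0.7,[188,52,-12],[0,0,0]],[0.7,[236,65,-15],[0,0,0]],[0.7,[284,78,-18],[0,0,0]],[0.7,[332,92,-21],[0,0,0]],[0.7,[380,106,-24],[0,0,0]],[0.7,[428,120,-27],[0,0,0]],[0.7,[476,133,-30],[0,0,0]],[0.7,[524,146,-33],[0,0,0]],[0.7,[567,158,-34],[0,0,0]]]'

```text
time_s: 2.5
tcp_pos: [0.449, -0.3603, 0.2607]
eef_rot: [-180.0, -0.0, -88.0]
contact_force: [1.0, -0.4, -0.1]
gripper_width: 0.0612
gripper_force: 0.0
```

Emit:
carry_out --deltas '[[0.7,[0,0,0],[0,0,0]],[0.7,[0,0,0],[0,0,0]],[0.7,[0,0,0],[0,0,0]],[0.7,[0,0,0],[0,0,0]]]'

```text
time_s: 2.9
tcp_pos: [0.4503, -0.3572, 0.2606]
eef_rot: [-180.0, 0.0, -87.9]
contact_force: [0.1, 0.2, 0.2]
gripper_width: 0.0615
gripper_force: 0.0
```

```bash
python3 - <<'E'
from h import *
cap('wrist','w1'); im,P=cloud('w1')
print(r.get_state()['contact_force'])
obj(P,'base',(450,-320),105,53,66)
obj(P,'divider',(450,-320),50,15,22)
obj(P,'tin',(655,-223),40,21,30)
# outer walls via Rim: fit sides
go(450,-58,120,-88)
E
```

```text
[-0.75546771  1.10114371 -0.03902923]
base 1737 c [ 451.  -328.1] size [126.  136.8] ang 2.3 mean [ 451.8 -348.1   57.8] zmed 58.2
divider 377 c [ 450.1 -321.6] size [99.7  4.7] ang 2.0 mean [ 450.  -321.5   18.2] zmed 18.3
tin few
t 2.95 tcp [ 450.4 -357.2  260.7] rot [-179.99    0.    -87.89] j [-19.  10.  -9.  -0. -71.  21.] delta [-299.   -10.6  140.7] turn [-0.0002  0.      0.0019]
```

View pics/w1.png

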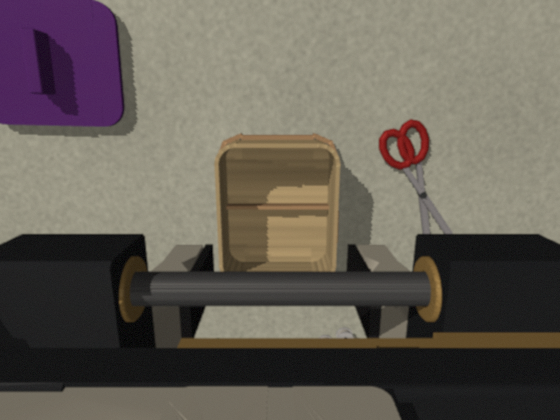

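The wrist view shows the empty base box (278,205), its divider at row 206, clear of the scissors and the purple lid. Next is the jar.

Emit:
carry_out --deltas '[[0.7,[-45,-2,10],[0,0,0]],[0.7,[-95,-4,20],[0,0,0]],[0.7,[-143,-6,40],[0,0,0]],[0.7,[-190,-8,60],[0,0,0]],[0.7,[-235,-9,80],[0,0,0]],[0.7,[-275,-11,105],[0,0,0]],[0.7,[-299,-11.5,130],[0,0,0]],[0.7,[-299,-11.5,140],[0,0,0]],[0.7,[-299,-11.5,140],[0,0,0]],[0.7,[-299,-11.5,140],[0,0,0]],[0.7,[-299,-11.5,140],[0,0,0]]]'

```text
time_s: 4.05
tcp_pos: [0.4517, -0.0594, 0.1216]
eef_rot: [-179.9, 0.0, -88.0]
contact_force: [-0.3, -0.1, -0.6]
gripper_width: 0.0614
gripper_force: 0.0
```

```bash
python3 - <<'E'
from h import *
cap('wrist','w2'); im,P=cloud('w2')
obj(P,'jar',(451,-58),30,42,50)
obj(P,'green',(521,-119),30,42,50)
go(451.3,-58,8,-88)
E
```

```text
jar 2605 c [450.8 -58.7] size [39.  38.9] ang 29.6 mean [450.9 -59.4  44.2] zmed 44.3
green 3183 c [ 521.4 -121.2] size [39.2 38.9] ang 86.4 mean [ 521.4 -121.6   44.2] zmed 44.2
t 4.1 tcp [451.7 -59.5 121.5] rot [-1.799e+02  2.000e-02 -8.805e+01] j [ 17.   5. -35.   0. -50. -15.] delta [ -1.5   0.5 113.5] turn [-0.0017  0.0003 -0.0009]
```

View pics/w2.png

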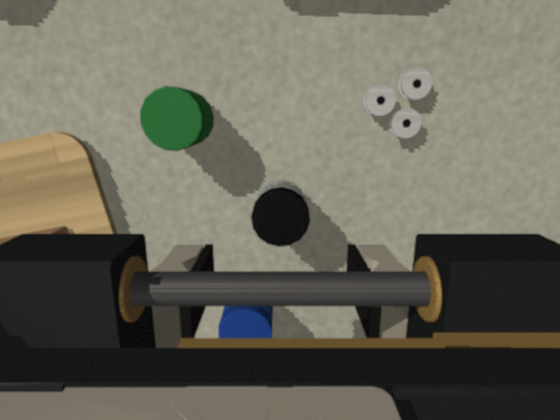

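The black-capped jar (280,215) is centred between the fingers, with the green (172,118) and blue (246,320) jars clear. Descend.

Emit:
carry_out --deltas '[[0.7,[-0.7,0.7,20],[0,0,0]],[0.7,[-0.7,0.7,45],[0,0,0]],[0.7,[-0.7,0.7,70],[0,0,0]],[0.7,[-0.7,0.7,90],[0,0,0]],[0.7,[-0.7,0.7,105],[0,0,0]],[0.7,[-0.7,0.7,113],[0,0,0]],[0.7,[-0.7,0.7,113],[0,0,0]]]'

```text
time_s: 4.8
tcp_pos: [0.45, -0.0589, 0.0072]
eef_rot: [179.9, -0.0, -88.1]
contact_force: [0.1, -0.6, -0.3]
gripper_width: 0.0617
gripper_force: 0.0
```

Emit:
carry_out --deltas '[[0.4,[0,0,0],[0,0,0]],[0.4,[0,0,0],[0,0,0]],[0.4,[0,0,0],[0,0,0]],[0.4,[0,0,0],[0,0,0]],[0.4,[0,0,0],[0,0,0]],[0.4,[0,0,0],[0,0,0]]]' --squeeze 12

```text
time_s: 5.4
tcp_pos: [0.4508, -0.0582, 0.0082]
eef_rot: [-179.9, 0.0, -88.0]
contact_force: [-2.1, 0.2, 6.7]
gripper_width: 0.0399
gripper_force: 12.0
```

Emit:
carry_out --deltas '[[0.4,[0,0,-10],[0,0,0]],[0.4,[0,0,-30],[0,0,0]],[0.4,[0,0,-55],[0,0,0]],[0.4,[0,0,-80],[0,0,0]],[0.4,[0,0,-100],[0,0,0]],[0.4,[20,0,-115],[0,0,0]],[0.4,[55,0,-115],[0,0,0]],[0.4,[95,0,-115],[0,0,0]],[0.4,[135,0,-115],[0,0,0]],[0.4,[175,0,-115],[0,0,0]],[0.4,[205,0,-115],[0,0,0]],[0.4,[225,-3,-115],[0,0,0]]]'

```text
time_s: 6.6
tcp_pos: [0.4604, -0.285, 0.123]
eef_rot: [180.0, 0.0, -88.1]
contact_force: [1.5, -0.3, -1.1]
gripper_width: 0.0397
gripper_force: 12.0
```

Emit:
carry_out --deltas '[[0.4,[0,0,0],[0,0,0]],[0.4,[0,0,0],[0,0,0]],[0.4,[0,0,0],[0,0,0]]]'

```text
time_s: 6.9
tcp_pos: [0.4608, -0.2824, 0.1228]
eef_rot: [180.0, 0.0, -88.0]
contact_force: [-0.1, -0.0, -1.0]
gripper_width: 0.0396
gripper_force: 12.0
```

```bash
python3 - <<'E'
from h import *
print(r.get_state()['gripper_width'],r.get_state()['contact_force'])
go(449.2,-284.5,16,-88)
E
```

```text
0.03959184175701087 [-0.05429676 -0.01665748 -1.00813775]
t 6.9 tcp [ 460.8 -282.4  122.8] rot [ 1.7999e+02  2.0000e-02 -8.7980e+01] j [-11.  13. -24.  -0. -52.  13.] delta [  1.7  11.7 106.8] turn [0.0002 0.0003 0.0004]
```

Emit:
carry_out --deltas '[[0.4,[1.7,11.7,0],[0,0,0]],[0.4,[1.7,11.7,15],[0,0,0]],[0.4,[1.7,11.7,35],[0,0,0]],[0.4,[1.7,11.7,55],[0,0,0]],[0.4,[1.7,11.7,75],[0,0,0]],[0.4,[1.7,11.7,90],[0,0,0]],[0.4,[1.7,11.7,100],[0,0,0]],[0.4,[1.7,11.7,104],[0,0,0]],[0.4,[1.7,11.7,105],[0,0,0]],[0.4,[1.7,11.7,105],[0,0,0]]]'

```text
time_s: 7.9
tcp_pos: [0.4498, -0.2852, 0.0181]
eef_rot: [-180.0, -0.0, -88.0]
contact_force: [-0.1, -0.0, -1.4]
gripper_width: 0.0393
gripper_force: 12.0
```

Emit:
carry_out --deltas '[[0.4,[0,0,1],[0,0,0]],[0.4,[0,0,1.5],[0,0,0]],[0.4,[0,0,2],[0,0,0]],[0.4,[0,0,2.5],[0,0,0]],[0.4,[0,0,3],[0,0,0]],[0.4,[0,0,3.5],[0,0,0]],[0.4,[0,0,3.5],[0,0,0]]]'

```text
time_s: 8.6
tcp_pos: [0.4495, -0.2852, 0.014]
eef_rot: [180.0, 0.0, -88.0]
contact_force: [-0.4, 0.2, -1.2]
gripper_width: 0.0399
gripper_force: 12.0
```

Emit:
carry_out --deltas '[[0.4,[0,0,0.5],[0,0,0]],[0.4,[0,0,0.5],[0,0,0]],[0.4,[0,0,1],[0,0,0]],[0.4,[0,0,1],[0,0,0]]]'

```text
time_s: 9.0
tcp_pos: [0.4495, -0.2852, 0.0133]
eef_rot: [-180.0, -0.0, -88.0]
contact_force: [-1.4, 0.5, 3.7]
gripper_width: 0.0399
gripper_force: 12.0
```

Emit:
carry_out --deltas '[[0.62,[0,0,0],[0,0,0]],[0.62,[0,0,0],[0,0,0]],[0.62,[0,0,0],[0,0,0]],[0.62,[0,0,0],[0,0,0]],[0.62,[0,0,-10],[0,0,0]],[0.62,[0,0,-35],[0,0,0]],[0.62,[0,0,-70],[0,0,0]],[0.62,[0,0,-110],[0,0,0]],[0.62,[0,0,-130],[0,0,0]]]'

```text
time_s: 9.9
tcp_pos: [0.4508, -0.2858, 0.1474]
eef_rot: [-179.7, -0.1, -88.0]
contact_force: [-0.6, -0.3, -0.5]
gripper_width: 0.0543
gripper_force: 0.0
```

Emit:
carry_out --deltas '[[0.65,[-40,-18,0],[0,0,0]],[0.65,[-83,-38,0],[0,0,0]],[0.65,[-126,-58,0],[0,0,0]],[0.65,[-170,-79,0],[0,0,0]],[0.65,[-214,-99,0],[0,0,0]],[0.65,[-258,-119,0],[0,0,0]],[0.65,[-302,-140,0],[0,0,0]],[0.65,[-346,-160,0],[0,0,0]],[0.65,[-390,-180,0],[0,0,0]],[0.65,[-434,-201,0],[0,0,0]],[0.65,[-475,-220,0],[0,0,0]],[0.65,[-505,-234,0],[0,0,0]]]'

```text
time_s: 11.1
tcp_pos: [0.6663, 0.2304, 0.1436]
eef_rot: [-180.0, 0.0, -87.9]
contact_force: [0.7, -0.2, 0.8]
gripper_width: 0.0571
gripper_force: 0.0
```

Emit:
carry_out --deltas '[[0.65,[0,0,10],[0,0,0]],[0.65,[0,0,20],[0,0,0]],[0.65,[0,0,20],[0,0,0]],[0.65,[0,0,20],[0,0,0]]]'

```text
time_s: 11.5
tcp_pos: [0.6652, 0.2264, 0.1231]
eef_rot: [180.0, -0.0, -88.1]
contact_force: [0.2, 0.2, 1.2]
gripper_width: 0.0572
gripper_force: 0.0
```

```bash
python3 - <<'E'
from h import *
cap('wrist','w3'); im,P=cloud('w3')
obj(P,'spool',(665,228),30,36,46)
go(665.5,227.3,6,-88)
cap('top','top1'); im,P=cloud('top1')
obj(P,'jar',(449,-285),25,44,54)
E
```

```text
spool 1802 c [665.6 227.2] size [33.1 33.1] ang 22.7 mean [665.6 226.9  40.3] zmed 40.3
t 11.55 tcp [665.6 226.6 123.7] rot [-179.99   -0.    -88.05] j [ 35.  27.  -3.   0. -60. -33.] delta [-7.000e-01  1.000e-01  1.177e+02] turn [-0.0003 -0.0001 -0.0009]
jar 218 c [ 448.1 -283.1] size [38.5 37.9] ang 48.0 mean [ 448.  -283.    49.9] zmed 49.8
```

Emit:
carry_out --deltas '[[0.65,[-0.7,0,20],[0,0,0]],[0.65,[-0.7,0,45],[0,0,0]],[0.65,[-0.7,0,70],[0,0,0]],[0.65,[-0.7,0,95],[0,0,0]],[0.65,[-0.7,0,110],[0,0,0]],[0.65,[-0.7,0,118],[0,0,0]],[0.65,[-0.7,0,118],[0,0,0]]]'

```text
time_s: 12.3
tcp_pos: [0.6655, 0.228, 0.0046]
eef_rot: [179.9, -0.0, -88.0]
contact_force: [0.4, -0.9, 0.2]
gripper_width: 0.0568
gripper_force: 0.0
```

Emit:
carry_out --deltas '[[0.3,[0,0,0],[0,0,0]],[0.3,[0,0,0],[0,0,0]],[0.3,[0,0,0],[0,0,0]],[0.3,[0,0,0],[0,0,0]],[0.3,[0,0,0],[0,0,0]],[0.3,[0,0,0],[0,0,0]]]' --squeeze 12

```text
time_s: 12.9
tcp_pos: [0.6662, 0.2287, 0.0059]
eef_rot: [-179.9, 0.0, -88.0]
contact_force: [0.8, 0.0, 4.3]
gripper_width: 0.0334
gripper_force: 12.0
```

```bash
python3 - <<'E'
from h import *
print(r.get_state()['gripper_width'],r.get_state()['contact_force'])
go(451.8,-357.5,125,-88)
E
```

```text
0.033400889005533306 [0.83208051 0.03737077 4.31605032]
t 12.9 tcp [666.2 228.7   5.9] rot [-1.7993e+02  3.0000e-02 -8.7980e+01] j [ 35.  34.  -9.   0. -47. -33.] delta [ 578.2  234.8 -119.7] turn [-0.0013  0.0005  0.0004]
```

Emit:
carry_out --deltas '[[0.3,[0,0,-15],[0,0,0]],[0.3,[0,0,-45],[0,0,0]],[0.3,[0,0,-80],[0,0,0]],[0.3,[10,4,-110],[0,0,0]],[0.3,[45,18,-120],[0,0,0]],[0.3,[88,36,-120],[0,0,0]],[0.3,[133,54,-120],[0,0,0]],[0.3,[178,72,-120],[0,0,0]],[0.3,[223,91,-120],[0,0,0]],[0.3,[268,109,-120],[0,0,0]],[0.3,[313,127,-120],[0,0,0]],[0.3,[358,145,-120],[0,0,0]]]'

```text
time_s: 14.1
tcp_pos: [0.5322, -0.1361, 0.126]
eef_rot: [-180.0, 0.0, -88.0]
contact_force: [0.9, -0.3, -0.5]
gripper_width: 0.0332
gripper_force: 12.0
```

Emit:
carry_out --deltas '[[0.3,[45,18,0],[0,0,0]],[0.3,[90,37,0],[0,0,0]],[0.3,[135,55,0],[0,0,0]],[0.3,[175,72,0],[0,0,0]],[0.3,[205,84,0],[0,0,0]],[0.3,[220,90,0],[0,0,0]],[0.3,[220,90,0],[0,0,0]],[0.3,[220,90,0],[0,0,0]],[0.3,[220,90,0],[0,0,0]]]'

```text
time_s: 15.0
tcp_pos: [0.4515, -0.3566, 0.1253]
eef_rot: [-180.0, 0.0, -87.9]
contact_force: [-0.3, 0.2, -0.9]
gripper_width: 0.0332
gripper_force: 12.0
```

```bash
python3 - <<'E'
from h import *
print(r.get_state()['gripper_width'],r.get_state()['contact_force'])
go(451.8,-357.5,13,-88)
E
```

```text
0.03321891744731088 [-0.32293984  0.21206794 -0.92025965]
t 15.0 tcp [ 451.5 -356.6  125.3] rot [-1.7999e+02  1.0000e-02 -8.7940e+01] j [-19.  16. -20.  -0. -54.  21.] delta [  0.9  -0.3 112.3] turn [-0.0001  0.0001  0.0011]
```

Emit:
carry_out --deltas '[[0.3,[0,0,20],[0,0,0]],[0.3,[0,0,45],[0,0,0]],[0.3,[0,0,70],[0,0,0]],[0.3,[0,0,90],[0,0,0]],[0.3,[0,0,104],[0,0,0]],[0.3,[0,0,110],[0,0,0]],[0.3,[0,0,111],[0,0,0]],[0.3,[0,0,112],[0,0,0]],[0.3,[0,0,113],[0,0,0]],[0.3,[0,0,114],[0,0,0]],[0.3,[0,0,114.5],[0,0,0]],[0.3,[0,0,114.5],[0,0,0]]]'

```text
time_s: 16.2
tcp_pos: [0.4512, -0.3576, 0.0109]
eef_rot: [-180.0, -0.0, -88.0]
contact_force: [-0.5, 0.8, 0.6]
gripper_width: 0.0329
gripper_force: 12.0
```

Emit:
carry_out --deltas '[[0.3,[0,0,0.5],[0,0,0]],[0.56,[0,0,0.5],[0,0,0]],[0.56,[0,0,0.5],[0,0,0]],[0.56,[0,0,0.5],[0,0,0]],[0.56,[0,0,0.5],[0,0,0]],[0.56,[0,0,-10],[0,0,0]],[0.56,[0,0,-35],[0,0,0]],[0.56,[0,0,-75],[0,0,0]],[0.56,[0,0,-120],[0,0,0]],[0.56,[0,0,-160],[0,0,0]],[0.56,[0,0,-190],[0,0,0]],[0.56,[0,0,-190],[0,0,0]]]'

```text
time_s: 17.4
tcp_pos: [0.4532, -0.3588, 0.2067]
eef_rot: [-179.5, -0.3, -88.0]
contact_force: [1.1, 0.3, 0.5]
gripper_width: 0.0492
gripper_force: 0.0
```

Emit:
carry_out --deltas '[[0.6,[-40,-8,0],[0,0,-0.1]],[0.6,[-80,-16,0],[0,0,-0.2]],[0.6,[-120,-24,0],[0,0,-0.32]],[0.6,[-162,-32,0],[0,0,-0.44]],[0.6,[-205,-40,0],[0,0,-0.56]],[0.6,[-248,-48,0],[0,0,-0.68]],[0.6,[-291,-53,0],[0,0,-0.8]],[0.6,[-334,-57,0],[0,0,-0.92]],[0.6,[-377,-60,0],[0,0,-1.04]],[0.6,[-420,-60,0],[0,0,-1.16]],[0.6,[-463,-60,0],[0,0,-1.28]],[0.6,[-506,-60,0],[0,0,-1.4]]]'

```text
time_s: 18.6
tcp_pos: [0.4926, 0.1519, 0.2009]
eef_rot: [-180.0, -0.0, -7.5]
contact_force: [1.4, 0.1, -0.0]
gripper_width: 0.0527
gripper_force: 0.0
```

```bash
python3 - <<'E'
from h import *
go(485,347,200,20.8)
E
```

```text
t 18.6 tcp [492.6 151.9 200.9] rot [-1.7999e+02 -1.0000e-02 -7.4900e+00] j [ 39.   7. -21.  -0. -62.  44.] delta [ -33.  -192.4    0.9] turn [-2.000e-04 -2.000e-04 -4.937e-01]
```

Emit:
carry_out --deltas '[[0.6,[-7,-40,0],[0,0,-0.1]],[0.6,[-15,-80,0],[0,0,-0.2]],[0.6,[-21,-120,0],[0,0,-0.3]],[0.6,[-28,-160,0],[0,0,-0.4]],[0.6,[-32,-185,0],[0,0,-0.47]],[0.6,[-33,-192,0],[0,0,-0.494]],[0.6,[-33,-192,0],[0,0,-0.494]],[0.6,[-33,-192,0],[0,0,-0.494]]]'

```text
time_s: 19.4
tcp_pos: [0.4863, 0.3441, 0.2004]
eef_rot: [180.0, 0.0, 20.4]
contact_force: [-0.0, -0.2, -0.9]
gripper_width: 0.0527
gripper_force: 0.0
```

```bash
python3 - <<'E'
from h import *
cap('wrist','w4'); im,P=cloud('w4')
obj(P,'tray',(446,332),105,36,46)
obj(P,'part',(446,332),45,29,36)
go(446.3,332,13,20.8)
cap('top','top2'); im,P=cloud('top2')
obj(P,'jar',(449,-285),25,44,54)
obj(P,'spool',(452,-357),25,40,54)
E
```

```text
tray 1560 c [470.2 341.5] size [ 72.4 150.4] ang 21.0 mean [485.3 347.3  40. ] zmed 40.2
part 911 c [448.5 333.3] size [84.2  9.4] ang 20.6 mean [450.2 333.7  33.3] zmed 33.3
t 19.45 tcp [486.5 343.8 200.6] rot [1.7999e+02 2.0000e-02 2.0420e+01] j [ 54.  14. -12.  -0. -64.  56.] delta [-41.7  -3.  187.6] turn [ 0.0002  0.0004 -0.0066]
jar 221 c [ 447.8 -283.2] size [38.2 38.1] ang 74.0 mean [ 447.9 -282.9   49.8] zmed 49.9
spool 153 c [ 450.2 -355.5] size [32.1 32.1] ang 40.2 mean [ 450.  -356.1   46. ] zmed 46.0
```

View pics/w4.png

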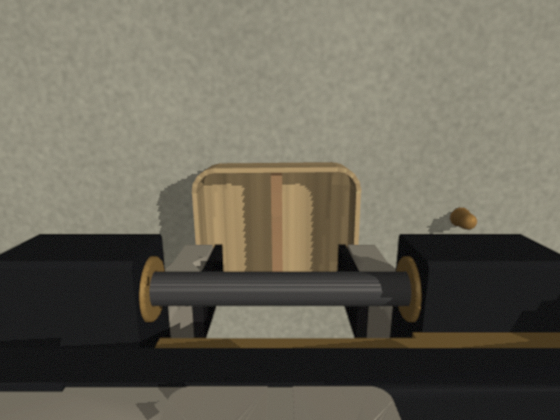

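View pics/top2.png

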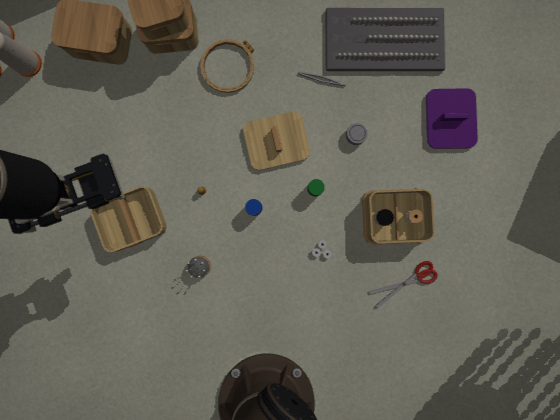

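Wrist view: tray (277,220), its partition (277,222) aligned with the tool. Top view: jar (385,217) and spool (416,216) each stand in their own compartment. Descend on the tray partition.

Emit:
carry_out --deltas '[[0.6,[-20,-1.5,30],[0,0,-0.003]],[0.6,[-41.7,-3,60],[0,0,-0.0066]],[0.6,[-41.7,-3,90],[0,0,-0.0066]],[0.6,[-41.7,-3,110],[0,0,-0.0066]],[0.6,[-41.7,-3,110],[0,0,-0.0066]],[0.6,[-41.7,-3,110],[0,0,-0.0066]]]'

```text
time_s: 20.1
tcp_pos: [0.447, 0.3327, 0.0913]
eef_rot: [180.0, -0.0, 20.9]
contact_force: [-0.4, 0.0, -0.2]
gripper_width: 0.0529
gripper_force: 0.0
```

```bash
python3 - <<'E'
from h import *
go(446.2,332.1,12,20.8)
E
```

```text
t 20.1 tcp [447.  332.7  91.3] rot [ 1.7998e+02 -2.0000e-02  2.0850e+01] j [ 57.  17. -24.   0. -49.  54.] delta [-1.   0.3 79.3] turn [ 0.0003 -0.0003  0.0009]
```

Emit:
carry_out --deltas '[[0.6,[-1,0.3,25],[0,0,0]],[0.6,[-1,0.3,50],[0,0,0]],[0.6,[-1,0.3,68],[0,0,0]],[0.6,[-1,0.3,79],[0,0,0]],[0.6,[-1,0.3,79],[0,0,0]],[0.05,[-1,0.3,79],[0,0,0]],[0.05,[-1,0.3,79],[0,0,0]],[0.05,[-1,0.3,79],[0,0,0]],[0.05,[-1,0.3,79],[0,0,0]],[0.05,[-1,0.3,79],[0,0,0]],[0.05,[-1,0.3,79],[0,0,0]],[0.05,[-1,0.3,79],[0,0,0]]]' --squeeze 40

```text
time_s: 21.3
tcp_pos: [0.4457, 0.3326, 0.0117]
eef_rot: [180.0, -0.0, 20.9]
contact_force: [-1.4, 0.5, 3.0]
gripper_width: 0.01
gripper_force: 40.0
```

```bash
python3 - <<'E'
from h import *
s=r.get_state();print(s['gripper_width'],s['gripper_force'],s['contact_force'])
go(500,0,180,11)
E
```

```text
0.009970622311707434 40.000548362731934 [-1.35716361  0.52258804  3.04018007]
t 21.3 tcp [445.7 332.6  11.7] rot [ 1.800e+02 -1.000e-02  2.091e+01] j [ 57.  23. -29.   0. -38.  54.] delta [ -68.   330.1 -168.3] turn [ 0.000e+00 -1.000e-04  1.729e-01]
```

Emit:
carry_out --deltas '[[0.05,[0,0,-5],[0,0,0]],[0.05,[0,0,-15],[0,0,0]],[0.05,[0,0,-35],[0,0,0]],[0.05,[0,0,-60],[0,0,0]],[0.05,[0,0,-85],[0,0,0]],[0.05,[0,0,-110],[0,0,0]],[0.05,[0,15,-125],[0,0,0.03]],[0.05,[-4,40,-130],[0,0,0.06]],[0.05,[-10,70,-130],[0,0,0.09]],[0.05,[-18,105,-130],[0,0,0.12]],[0.05,[-27,140,-130],[0,0,0.15]],[0.05,[-36,175,-130],[0,0,0.17]]]'

```text
time_s: 22.5
tcp_pos: [0.4743, 0.1549, 0.1423]
eef_rot: [-180.0, -0.0, 11.1]
contact_force: [0.7, 1.0, -1.7]
gripper_width: 0.0099
gripper_force: 40.0
```

```bash
python3 - <<'E'
from h import *
s=r.get_state();print(s['gripper_width'],s['gripper_force'],s['contact_force'])
go(451.2,-322,142,2)
E
```

```text
0.009918688775175596 40.000351667404175 [ 0.67384692  1.01324305 -1.719101  ]
t 22.5 tcp [474.3 154.9 142.3] rot [-1.7998e+02 -3.0000e-02  1.1110e+01] j [ 41.   8. -28.  -0. -54.  60.] delta [-1.145e+02  4.635e+02  1.000e-01] turn [-0.0004 -0.0005  0.159 ]
```

Emit:
carry_out --deltas '[[0.05,[-9,38,0],[0,0,0.013]],[0.05,[-19,78,0],[0,0,0.027]],[0.05,[-29,119,0],[0,0,0.041]],[0.05,[-39,160,0],[0,0,0.055]],[0.05,[-50,202,0],[0,0,0.07]],[0.05,[-60,244,0],[0,0,0.084]],[0.05,[-71,286,0],[0,0,0.1]],[0.05,[-81,328,0],[0,0,0.113]],[0.05,[-91,370,0],[0,0,0.127]],[0.05,[-101,410,0],[0,0,0.14]],[0.05,[-110,445,0],[0,0,0.153]],[0.05,[-114.5,463.5,0],[0,0,0.159]]]'

```text
time_s: 23.7
tcp_pos: [0.4512, -0.3232, 0.1421]
eef_rot: [180.0, -0.0, 1.9]
contact_force: [0.3, 0.4, -1.5]
gripper_width: 0.0097
gripper_force: 40.0
```

Emit:
carry_out --deltas '[[0.05,[0,0,0],[0,0,0]],[0.05,[0,0,0],[0,0,0]],[0.05,[0,0,0],[0,0,0]],[0.05,[0,0,0],[0,0,0]],[0.05,[0,0,0],[0,0,0]]]'

```text
time_s: 24.2
tcp_pos: [0.4521, -0.3199, 0.1418]
eef_rot: [180.0, -0.0, 2.1]
contact_force: [-0.6, -0.4, -2.0]
gripper_width: 0.0098
gripper_force: 40.0
```

```bash
python3 - <<'E'
from h import *
s=r.get_state();print(s['gripper_width'],s['gripper_force'],s['contact_force'])
go(451.2,-322,77,2)
cap('wrist','w5'); im,P=cloud('w5')
obj(P,'trayrim',(451,-322),105,165,180)
for lo in range(40,200,8): print(lo,np.sum((P[...,2]*1e3>lo)&(P[...,2]*1e3<lo+8)),end='; ')
E
```

```text
0.009771352885252913 39.99965965747833 [-0.60092026 -0.37764328 -2.0341304 ]
t 24.2 tcp [ 452.1 -319.9  141.8] rot [ 1.80e+02 -2.00e-02  2.12e+00] j [-15.  13. -21.  -0. -55. 107.] delta [-1.   2.  64.8] turn [ 0.0001 -0.0003  0.0021]
trayrim 9508 c [ 473.6 -319.9] size [ 83.7 151.6] ang 2.8 mean [ 497.5 -318.3  169.8] zmed 170.2
40 872; 48 163; 56 185; 64 0; 72 0; 80 0; 88 0; 96 0; 104 0; 112 0; 120 0; 128 6; 136 28824; 144 2136; 152 2559; 160 6972; 168 8428; 176 54; 184 743; 192 128;
```

View pics/w5.png

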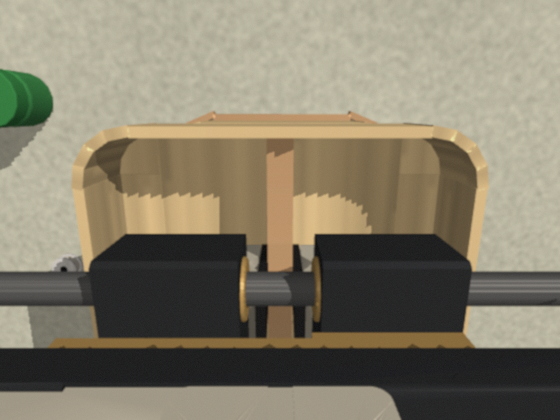

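```bash
python3 - <<'E'
from h import *
def line(f,c,lo,hi,w,L):
    im,P=cloud(f);Q=P.reshape(-1,3)*1e3
    m=(Q[:,2]>lo)&(Q[:,2]<hi)&(abs(Q[:,1]-c[1])<w)&(abs(Q[:,0]-c[0])<L);Q=Q[m]
    # width-robust: fit center of y-extent per x-bin
    xs=np.arange(Q[:,0].min()+3,Q[:,0].max()-3,3); b=[(x,(Q[abs(Q[:,0]-x)<1.5,1].min()+Q[abs(Q[:,0]-x)<1.5,1].max())/2) for x in xs if (abs(Q[:,0]-x)<1.5).sum()>3]
    b=np.array(b);k=np.polyfit(b[:,0],b[:,1],1);print(f,len(b),b[0],b[-1],'yaw',np.degrees(np.arctan(k[0])),'y@451',np.polyval(k,451))
line('w5',(480,-320),158,166.5,9,40)
line('w1',(451,-321.5),15,21.5,6,50)
for f,z0 in(('w5',170),('w1',58)):
    im,P=cloud(f);Q=P.reshape(-1,3)*1e3
    for nm,ax in(('x+',0),('x-',0),('y-',1)):
        o=1-ax;c=(451,-321);m=(abs(Q[:,2]-z0)<4)&(np.hypot(Q[:,0]-451,Q[:,1]+321)<105)&(abs(Q[:,o]-c[o])<40)
        S=Q[m];s=1 if nm[1]=='+' else -1
        S=S[(S[:,ax]-c[ax])*s>45]
        bins=[(t,s*np.percentile(s*S[abs(S[:,o]-t)<2,ax],97)) for t in range(c[o]-38,c[o]+39,4) if (abs(S[:,o]-t)<2).sum()>4]
        if len(bins)<4: print(f,nm,'none');continue
        b=np.array(bins);k=np.polyfit(b[:,0],b[:,1],1);print(f,nm,len(b),'edge at mid',np.polyval(k,c[o]),'slope deg',np.degrees(np.arctan(k[0])))
E
```

```text
w5 18 [ 458.08859866 -318.25620505] [ 509.08859866 -318.27155405] yaw 1.471457601752295 y@451 -320.0611504828311
w1 32 [ 404.36372815 -323.19016629] [ 497.36372815 -319.58587459] yaw 2.162571072932028 y@451 -321.4273604171102
w5 x+ 20 edge at mid 514.5937228930655 slope deg -2.2571922075794038
w5 x- none
w5 y- 11 edge at mid -395.787078746406 slope deg 2.57799580828395
w1 x+ 20 edge at mid 512.9045230638593 slope deg -2.2024900209381504
w1 x- 20 edge at mid 389.13094781282484 slope deg -2.5717372734717214
w1 y- 20 edge at mid -396.45845543719213 slope deg 2.270145391629655
```

The tray is held level and square over the base box. A small correction, then lower it.

Emit:
carry_out --deltas '[[0.05,[-1.5,1.5,10],[0,0,0]],[0.05,[-1.5,1.5,25],[0,0,0]],[0.05,[-1.5,1.5,40],[0,0,0]],[0.05,[-1.5,1.5,55],[0,0,0]],[0.05,[-1.5,1.5,65],[0,0,0]],[0.05,[-1.5,1.5,68],[0,0,0]],[0.05,[-1.5,1.5,68],[0,0,0]],[0.05,[-1.5,1.5,68],[0,0,0]]]'

```text
time_s: 25.05
tcp_pos: [0.4508, -0.3224, 0.074]
eef_rot: [180.0, -0.0, 2.1]
contact_force: [-0.2, -0.3, -2.0]
gripper_width: 0.0098
gripper_force: 40.0
```

Emit:
carry_out --deltas '[[0.05,[0,0,1],[0,0,0]],[0.05,[0,0,2],[0,0,0]],[0.05,[0,0,3],[0,0,0]],[0.05,[0,0,4],[0,0,0]],[0.05,[0,0,5],[0,0,0]],[0.05,[0,0,5.5],[0,0,0]],[0.05,[0,0,5.5],[0,0,0]]]'

```text
time_s: 25.75
tcp_pos: [0.4503, -0.3222, 0.0679]
eef_rot: [-180.0, 0.0, 2.1]
contact_force: [-0.6, -1.0, -1.8]
gripper_width: 0.0098
gripper_force: 40.0
```

Emit:
carry_out --deltas '[[0.05,[0,0,1],[0,0,0]],[0.05,[0,0,2],[0,0,0]],[0.05,[0,0,2.5],[0,0,0]],[0.05,[0,0,3],[0,0,0]],[0.05,[0,0,3.5],[0,0,0]],[0.05,[0,0,3.5],[0,0,0]]]'

```text
time_s: 26.35
tcp_pos: [0.4504, -0.3222, 0.0647]
eef_rot: [180.0, -0.0, 2.1]
contact_force: [-1.2, 0.3, 1.4]
gripper_width: 0.01
gripper_force: 40.0
```

Emit:
carry_out --deltas '[[0.05,[0,0,0.5],[0,0,0]],[0.5,[0,0,0.3],[0,0,0]],[0.5,[0,0,0.3],[0,0,0]],[0.5,[0,0,0.3],[0,0,0]],[0.5,[0,0,0.3],[0,0,0]],[0.5,[0,0,0],[0,0,0]],[0.5,[0,0,-15],[0,0,0]],[0.5,[0,0,-40],[0,0,0]],[0.5,[0,0,-75],[0,0,0]],[0.5,[0,0,-105],[0,0,0]],[0.5,[0,0,-115],[0,0,0]]]' --squeeze 20

```text
time_s: 27.45
tcp_pos: [0.4519, -0.3229, 0.1831]
eef_rot: [179.9, -0.3, 2.1]
contact_force: [-0.6, -0.4, -1.1]
gripper_width: 0.0438
gripper_force: 0.0
```

Emit:
carry_out --deltas '[[0.75,[20,-9,0],[0,0,0.14]],[0.75,[40,-18,0],[0,0,0.28]],[0.75,[60,-27,0],[0,0,0.42]],[0.75,[80,-36,0],[0,0,0.56]],[0.75,[100,-45,0],[0,0,0.7]],[0.75,[120,-54,0],[0,0,0.84]],[0.75,[140,-62,0],[0,0,0.98]],[0.75,[160,-70,0],[0,0,1.12]],[0.75,[180,-78,0],[0,0,1.26]],[0.75,[200,-86,0],[0,0,1.4]],[0.75,[209,-90,0],[0,0,1.54]],[0.75,[209,-90,20],[0,0,1.57]]]'

```text
time_s: 28.65
tcp_pos: [0.6587, -0.2244, 0.161]
eef_rot: [-179.8, -0.1, -88.1]
contact_force: [-0.0, -0.4, 0.6]
gripper_width: 0.0658
gripper_force: 0.0
```

Emit:
carry_out --deltas '[[0.75,[0,0,20],[0,0,0]],[0.75,[0,0,40],[0,0,0]],[0.75,[0,0,40],[0,0,0]],[0.75,[0,0,40],[0,0,0]]]'

```text
time_s: 29.05
tcp_pos: [0.6559, -0.2249, 0.1192]
eef_rot: [179.9, -0.0, -87.9]
contact_force: [0.2, -0.5, 0.6]
gripper_width: 0.0659
gripper_force: 0.0
```

```bash
python3 - <<'E'
from h import *
cap('wrist','w6'); im,P=cloud('w6')
obj(P,'tin',(656,-225),40,21,30)
go(656.5,-225.3,6,-88)
cap('top','top3'); im,P=cloud('top3')
obj(P,'trayrim',(450,-320),110,89,102)
obj(P,'part',(450,-320),45,82,90)
E
```

```text
tin 3869 c [ 656.4 -225.6] size [51.1 50.5] ang 0.9 mean [ 656.6 -226.3   24.7] zmed 24.7
t 29.1 tcp [ 656.5 -225.   120.2] rot [-1.7998e+02 -3.0000e-02 -8.7890e+01] j [ -3.  27.  -4.   0. -59.   5.] delta [  0.3   0.  114.2] turn [-0.0004 -0.0004  0.002 ]
trayrim 483 c [ 449.6 -320.9] size [125.5 151.5] ang 2.1 mean [ 449.6 -324.3   93.3] zmed 93.5
part 192 c [ 449.5 -320.5] size [87.4 11.3] ang 1.5 mean [ 449.  -320.2   86.6] zmed 86.8
```

View pics/top3.png

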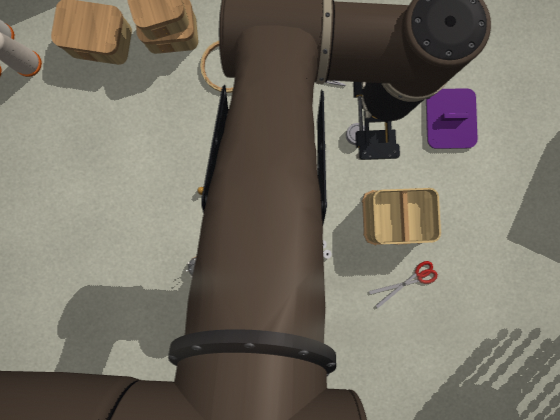

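The tray (404,216) sits squarely on the base, rim at z ≈ 93, so it is seated. Now the tin.

Emit:
carry_out --deltas '[[0.75,[0.5,0,20],[0,0,0]],[0.75,[0.5,0,45],[0,0,0]],[0.75,[0.5,0,70],[0,0,0]],[0.75,[0.5,0,95],[0,0,0]],[0.75,[0.5,0,109],[0,0,0]],[0.75,[0.5,0,114],[0,0,0]],[0.75,[0.5,0,114],[0,0,0]],[0.5,[0.5,0,114],[0,0,0]],[0.5,[0.5,0,114],[0,0,0]],[0.5,[0.5,0,114],[0,0,0]],[0.5,[0.5,0,114],[0,0,0]],[0.5,[0.5,0,114],[0,0,0]]]' --squeeze 15

```text
time_s: 30.35
tcp_pos: [0.6569, -0.2254, 0.0069]
eef_rot: [-179.9, -0.0, -87.9]
contact_force: [-0.5, 1.1, 6.0]
gripper_width: 0.0515
gripper_force: 15.0
```

```bash
python3 - <<'E'
from h import *
s=r.get_state();print(s['gripper_width'],s['gripper_force'],s['contact_force'])
go(449.8,-283.8,180,-88)
E
```

```text
0.05147743982017472 15.00049352645874 [-0.45321098  1.10329078  5.96369531]
t 30.35 tcp [ 656.9 -225.4    6.9] rot [-1.7989e+02 -3.0000e-02 -8.7880e+01] j [ -3.  33. -10.   0. -47.   5.] delta [  50.8  208.8 -173.5] turn [-0.002  -0.0005  0.0021]
```

Emit:
carry_out --deltas '[[0.5,[0,0,-15],[0,0,0]],[0.5,[0,0,-45],[0,0,0]],[0.5,[0,0,-80],[0,0,0]],[0.5,[0,0,-120],[0,0,0]],[0.5,[3,12,-150],[0,0,0]],[0.5,[10,40,-170],[0,0,0]],[0.5,[18,75,-173],[0,0,0]],[0.5,[28,115,-173],[0,0,0]],[0.5,[37,155,-173],[0,0,0]],[0.5,[46,190,-173],[0,0,0]],[0.5,[50.8,208.8,-173],[0,0,0]],[0.5,[50.8,208.8,-173],[0,0,0]]]'

```text
time_s: 31.55
tcp_pos: [0.4471, -0.2842, 0.1797]
eef_rot: [-179.9, 0.0, -88.0]
contact_force: [0.0, 0.5, -0.5]
gripper_width: 0.0512
gripper_force: 15.0
```

Emit:
carry_out --deltas '[[0.5,[0,0,0],[0,0,0]],[0.5,[0,0,0],[0,0,0]],[0.5,[0,0,0],[0,0,0]]]'

```text
time_s: 31.85
tcp_pos: [0.4501, -0.2835, 0.1784]
eef_rot: [180.0, 0.0, -87.9]
contact_force: [-1.2, -0.7, -0.7]
gripper_width: 0.0516
gripper_force: 15.0
```

```bash
python3 - <<'E'
from h import *
s=r.get_state();print(s['gripper_width'],s['gripper_force'],s['contact_force'])
go(449.7,-283.8,72,-88)
E
```

```text
0.05155307162564985 14.999955743551254 [-1.18020224 -0.74188024 -0.70348539]
t 31.85 tcp [ 450.1 -283.5  178.4] rot [179.98   0.   -87.87] j [-11.   9. -21.   0. -59.  13.] delta [  0.3   0.4 106.4] turn [0.0003 0.     0.0024]
```

Emit:
carry_out --deltas '[[0.5,[0.3,0.4,20],[0,0,0.002]],[0.5,[0.3,0.4,45],[0,0,0.002]],[0.5,[0.3,0.4,70],[0,0,0.002]],[0.5,[0.3,0.4,90],[0,0,0.002]],[0.5,[0.3,0.4,102],[0,0,0.002]],[0.5,[0.3,0.4,106],[0,0,0.002]],[0.5,[0.3,0.4,107],[0,0,0.002]],[0.5,[0.3,0.4,108],[0,0,0.002]],[0.5,[0.3,0.4,109],[0,0,0.002]],[0.5,[0.3,0.4,110],[0,0,0.002]],[0.5,[0.3,0.4,110.5],[0,0,0.002]],[0.5,[0.3,0.4,110.5],[0,0,0.002]]]'

```text
time_s: 33.05
tcp_pos: [0.4489, -0.284, 0.0683]
eef_rot: [-180.0, -0.0, -88.0]
contact_force: [-0.1, 0.1, -1.0]
gripper_width: 0.0514
gripper_force: 15.0
```

Emit:
carry_out --deltas '[[0.5,[0,0,0.5],[0,0,0]],[0.5,[0,0,1],[0,0,0]],[0.5,[0,0,1.2],[0,0,0]],[0.5,[0,0,1.2],[0,0,0]]]'

```text
time_s: 33.45
tcp_pos: [0.449, -0.2841, 0.0678]
eef_rot: [-180.0, -0.0, -88.0]
contact_force: [-2.8, 2.7, 10.1]
gripper_width: 0.0517
gripper_force: 15.0
```

Emit:
carry_out --deltas '[[0.68,[0,0,-0.5],[0,0,0]],[0.68,[0,0,-0.5],[0,0,0]],[0.68,[0,0,-0.5],[0,0,0]],[0.68,[0,0,-0.5],[0,0,0]],[0.68,[0,0,-10],[0,0,0]],[0.68,[0,0,-30],[0,0,0]],[0.68,[0,0,-65],[0,0,0]],[0.68,[0,0,-105],[0,0,0]],[0.68,[0,0,-125],[0,0,0]],[0.68,[0,0,-130],[0,0,0]]]'

```text
time_s: 34.45
tcp_pos: [0.4503, -0.2846, 0.2006]
eef_rot: [-179.7, -0.1, -88.0]
contact_force: [-0.3, 1.0, -0.9]
gripper_width: 0.0596
gripper_force: 0.0
```

Emit:
carry_out --deltas '[[0.6,[-22,-20,0],[0,0,-0.14]],[0.6,[-44,-40,0],[0,0,-0.28]],[0.6,[-66,-60,0],[0,0,-0.42]],[0.6,[-88,-81,0],[0,0,-0.56]],[0.6,[-110,-102,0],[0,0,-0.7]],[0.6,[-132,-123,0],[0,0,-0.84]],[0.6,[-154,-144,0],[0,0,-0.98]],[0.6,[-178,-165,0],[0,0,-1.12]],[0.6,[-202,-187,0],[0,0,-1.26]],[0.6,[-226,-209,0],[0,0,-1.4]],[0.6,[-246,-229,0],[0,0,-1.54]],[0.6,[-259,-240,0],[0,0,-1.68]]]'

```text
time_s: 35.65
tcp_pos: [0.6805, -0.0153, 0.1957]
eef_rot: [180.0, 0.1, 8.6]
contact_force: [-1.1, -0.4, 0.5]
gripper_width: 0.0527
gripper_force: 0.0
```

Emit:
carry_out --deltas '[[0.6,[0,0,0],[0,0,-0.083]],[0.6,[0,0,0],[0,0,-0.083]],[0.6,[0,0,0],[0,0,-0.083]],[0.6,[0,0,0],[0,0,-0.083]]]'

```text
time_s: 36.05
tcp_pos: [0.6795, -0.0172, 0.1968]
eef_rot: [180.0, 0.0, 12.9]
contact_force: [0.3, -0.4, -0.0]
gripper_width: 0.0524
gripper_force: 0.0
```

```bash
python3 - <<'E'
from h import *
cap('wrist','w7'); im,P=cloud('w7')
obj(P,'handle',(641,-25),45,32,40)
obj(P,'board',(641,-25),105,9,16)
go(641.5,-26,16,13)
cap('top','top4');im,P=cloud('top4')
obj(P,'tin',(449,-284),40,80,90)
obj(P,'trayrim',(450,-320),110,90,102)
E
```

```text
handle 944 c [640.8 -25.5] size [59.7 13.6] ang 13.2 mean [642.1 -25.5  36.1] zmed 36.1
board 14795 c [646.5 -24.3] size [112.3 150.3] ang 13.3 mean [651.9 -23.4  12.3] zmed 12.3
t 36.1 tcp [679.5 -17.3 196.9] rot [-180.      0.     12.87] j [ 15.  22.  -1.  -0. -67.  88.] delta [-39.    0.  180.9] turn [-0.      0.0001 -0.0022]
tin 481 c [ 447.5 -284.2] size [50.6 77.3] ang 2.1 mean [ 447.8 -285.5   86. ] zmed 86.1
trayrim 461 c [ 449.6 -321. ] size [125.4 151.9] ang 2.1 mean [ 449.2 -323.7   93.6] zmed 93.6
```

View pics/w7.png

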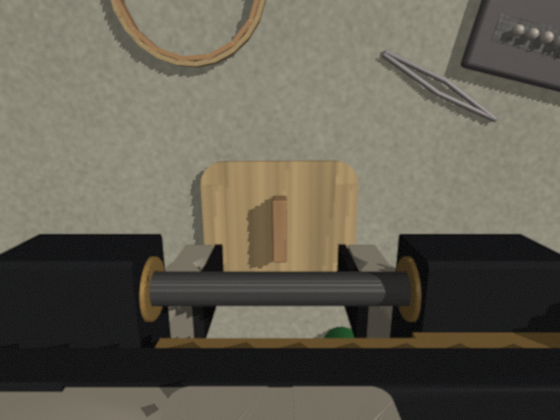

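View pics/top4.png

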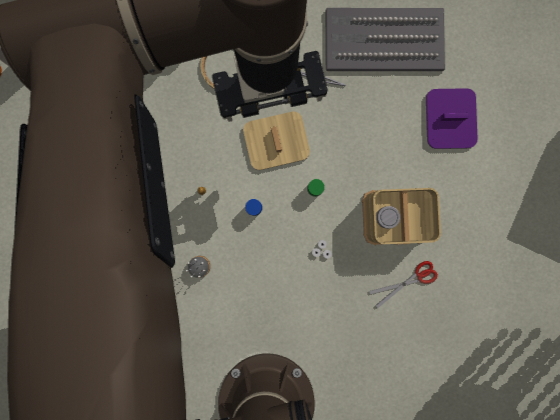

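Wrist view: lid with handle (280,228) aligned. Top view: tin (388,216) right way up in the tray's left compartment. Grip the lid handle.

Emit:
carry_out --deltas '[[0.6,[-20,-0.3,30],[0,0,-0.005]],[0.6,[-39.4,-0.6,60],[0,0,-0.005]],[0.6,[-39.4,-0.6,95],[0,0,-0.005]],[0.6,[-39.4,-0.6,120],[0,0,-0.005]],[0.6,[-39.4,-0.6,120],[0,0,-0.005]],[0.6,[-39.4,-0.6,120],[0,0,-0.005]]]'

```text
time_s: 36.75
tcp_pos: [0.6416, -0.0254, 0.0775]
eef_rot: [180.0, 0.0, 13.3]
contact_force: [0.4, 0.4, -0.1]
gripper_width: 0.0525
gripper_force: 0.0
```

```bash
python3 - <<'E'
from h import *
go(640.9,-25.5,16.5,13.2)
E
```

```text
t 36.75 tcp [641.6 -25.4  77.5] rot [1.7997e+02 1.0000e-02 1.3260e+01] j [ 15.  25. -14.   0. -51.  88.] delta [-0.6 -0.1 61. ] turn [0.0005 0.0002 0.0011]
```

Emit:
carry_out --deltas '[[0.6,[-0.5,0,20],[0,0,0]],[0.6,[-0.5,0,40],[0,0,0]],[0.6,[-0.5,0,54],[0,0,0]],[0.6,[-0.5,0,61],[0,0,0]],[0.6,[-0.5,0,61],[0,0,0]],[0.1,[-0.5,0,61],[0,0,0]],[0.1,[-0.5,0,61],[0,0,0]],[0.1,[-0.5,0,61],[0,0,0]],[0.1,[-0.5,0,61],[0,0,0]],[0.1,[-0.5,0,61],[0,0,0]],[0.1,[-0.5,0,61],[0,0,0]]]' --squeeze 40

```text
time_s: 37.85
tcp_pos: [0.6408, -0.0253, 0.016]
eef_rot: [180.0, -0.0, 13.3]
contact_force: [-1.0, -0.9, 1.5]
gripper_width: 0.0137
gripper_force: 40.0
```

Emit:
carry_out --deltas '[[0.1,[0,0,-5],[0,0,0]],[0.1,[0,0,-20],[0,0,0]],[0.1,[0,0,-45],[0,0,0]],[0.1,[0,0,-75],[0,0,0]],[0.1,[0,0,-110],[0,0,0]],[0.1,[0,0,-145],[0,0,0]],[0.1,[0,0,-170],[0,0,0]],[0.1,[0,0,-180],[0,0,0]],[0.1,[0,0,-180],[0,0,0]]]'

```text
time_s: 38.75
tcp_pos: [0.6413, -0.0251, 0.1979]
eef_rot: [-180.0, -0.2, 13.3]
contact_force: [-0.2, -0.1, -2.0]
gripper_width: 0.0136
gripper_force: 40.0
```

```bash
python3 - <<'E'
from h import *
s=r.get_state();print(s['gripper_width'],s['gripper_force'],s['contact_force'])
go(450.5,-322.2,195,2.2)
E
```

```text
0.013567148349507507 39.99895513057709 [-0.19818518 -0.07484942 -1.98041221]
t 38.75 tcp [641.3 -25.1 197.9] rot [-179.99   -0.19   13.28] j [ 15.  18.  -6.   0. -65.  88.] delta [-254.   245.3    2. ] turn [-0.0004 -0.0033  0.1934]
```

Emit:
carry_out --deltas '[[0.1,[-21,20,0],[0,0,0.016]],[0.1,[-46,44,0],[0,0,0.034]],[0.1,[-72,69,0],[0,0,0.053]],[0.1,[-98,94,0],[0,0,0.073]],[0.1,[-124,119,0],[0,0,0.093]],[0.1,[-150,145,0],[0,0,0.113]],[0.1,[-176,170,0],[0,0,0.133]],[0.1,[-202,195,0],[0,0,0.153]],[0.1,[-228,220,0],[0,0,0.173]],[0.1,[-246,238,0],[0,0,0.187]],[0.1,[-254,245.3,0],[0,0,0.193]],[0.1,[-254,245.3,0],[0,0,0.193]]]'

```text
time_s: 39.95
tcp_pos: [0.4484, -0.3229, 0.1944]
eef_rot: [-179.9, 0.1, 2.1]
contact_force: [-0.6, 0.8, -1.8]
gripper_width: 0.0136
gripper_force: 40.0
```

Emit:
carry_out --deltas '[[0.1,[0,0,20],[0,0,0]],[0.1,[0,0,40],[0,0,0]],[0.1,[0,0,50],[0,0,0]],[0.1,[0,0,50],[0,0,0]],[0.1,[0,0,50],[0,0,0]]]'

```text
time_s: 40.45
tcp_pos: [0.4505, -0.3221, 0.1461]
eef_rot: [180.0, 0.0, 2.3]
contact_force: [1.3, -0.1, -1.4]
gripper_width: 0.0138
gripper_force: 40.0
```

```bash
python3 - <<'E'
from h import *
s=r.get_state();print(s['gripper_width'],s['gripper_force'],s['contact_force'])
go(450.5,-322.2,113,2.1)
im,d,c=cap('wrist','w8'); im,P=cloud('w8');Q=P.reshape(-1,3)*1e3
z=s['tcp_pos'][2]*1e3-16+12
obj(P,'board',(450,-322),105,z-5,z+4)
for f,z0 in(('w8',z),):
    for nm,ax in(('x+',0),('y-',1),('y+',1)):
        o=1-ax;c=(451,-321);m=(abs(Q[:,2]-z0)<4)&(np.hypot(Q[:,0]-451,Q[:,1]+321)<105)&(abs(Q[:,o]-c[o]-(25 if o==0 else 0))<25)
        S=Q[m];sg=1 if nm[1]=='+' else -1
        S=S[(S[:,ax]-c[ax])*sg>45]
        b=np.array([(t,sg*np.percentile(sg*S[abs(S[:,o]-t)<2,ax],98)) for t in range(c[o]-38,c[o]+51,4) if (abs(S[:,o]-t)<2).sum()>4])
        if len(b)<4: print(nm,'none');continue
        k=np.polyfit(b[:,0],b[:,1],1);print(nm,len(b),'edge at mid',np.polyval(k,c[o]),'deg',np.degrees(np.arctan(k[0])))
E
```

```text
0.013845082860647224 39.999112486839294 [ 1.3277878  -0.09628535 -1.44511146]
t 40.45 tcp [ 450.5 -322.1  146.1] rot [1.7999e+02 1.0000e-02 2.2800e+00] j [-15.  13. -21.   0. -56. 108.] delta [ 0.   0.1 33.1] turn [0.0002 0.0002 0.0031]
board 34906 c [ 460.2 -322.4] size [104.7 151. ] ang 2.4 mean [ 488.  -321.2  142.2] zmed 142.2
x+ 14 edge at mid 512.1878266405739 deg -2.054648505848577
y- 10 edge at mid -397.425617231549 deg 3.198122739826712
y+ 11 edge at mid -246.65191716710973 deg -1.8456588766089221
```

Emit:
carry_out --deltas '[[0.1,[0.4,0.2,10],[0,0,0.002]],[0.1,[0.4,0.2,20],[0,0,0.002]],[0.1,[0.4,0.2,28],[0,0,0.002]],[0.1,[0.4,0.2,33],[0,0,0.002]],[0.1,[0.4,0.2,35],[0,0,0.002]],[0.1,[0.4,0.2,36],[0,0,0.002]],[0.1,[0.4,0.2,37],[0,0,0.002]],[0.1,[0.4,0.2,38],[0,0,0.002]],[0.1,[0.4,0.2,39],[0,0,0.002]],[0.1,[0.4,0.2,39.5],[0,0,0.002]],[0.1,[0.4,0.2,39.5],[0,0,0.002]]]'

```text
time_s: 41.6
tcp_pos: [0.4503, -0.3225, 0.1064]
eef_rot: [180.0, -0.0, 2.1]
contact_force: [-0.3, 0.2, -2.0]
gripper_width: 0.0135
gripper_force: 40.0
```

Emit:
carry_out --deltas '[[0.1,[0,0,0.5],[0,0,0]],[0.1,[0,0,1],[0,0,0]],[0.1,[0,0,1.5],[0,0,0]],[0.1,[0,0,2],[0,0,0]],[0.1,[0,0,2.5],[0,0,0]],[0.1,[0,0,2.5],[0,0,0]]]'

```text
time_s: 42.2
tcp_pos: [0.4503, -0.3225, 0.104]
eef_rot: [180.0, -0.0, 2.1]
contact_force: [-1.2, 0.6, 1.3]
gripper_width: 0.0138
gripper_force: 40.0
```

Contact at the seated height. Press slightly, release, rise, and check.

Emit:
carry_out --deltas '[[0.1,[0,0,0.5],[0,0,0]],[0.5,[0,0,0.2],[0,0,0]],[0.5,[0,0,0],[0,0,0]],[0.5,[0,0,0],[0,0,0]],[0.5,[0,0,0],[0,0,0]],[0.5,[0,0,0],[0,0,0]],[0.5,[0,0,-15],[0,0,0]],[0.5,[0,0,-45],[0,0,0]],[0.5,[0,0,-80],[0,0,0]],[0.5,[0,0,-100],[0,0,0]]]'

```text
time_s: 43.2
tcp_pos: [0.4511, -0.3231, 0.2066]
eef_rot: [179.9, -0.1, 2.1]
contact_force: [-0.1, 0.1, 0.1]
gripper_width: 0.0437
gripper_force: 0.0
```

Emit:
carry_out --deltas '[[0.5,[30,-30,0],[0,0,0]],[0.5,[60,-65,0],[0,0,0]],[0.5,[90,-105,0],[0,0,0]],[0.5,[120,-145,0],[0,0,0]],[0.5,[145,-180,0],[0,0,0]],[0.5,[160,-210,0],[0,0,0]],[0.5,[160,-220,0],[0,0,0]],[0.5,[160,-220,0],[0,0,0]],[0.5,[160,-220,0],[0,0,0]]]'

```text
time_s: 44.1
tcp_pos: [0.6017, -0.0971, 0.2038]
eef_rot: [180.0, 0.0, 2.1]
contact_force: [-0.4, 0.3, 0.2]
gripper_width: 0.0436
gripper_force: 0.0
```

```bash
python3 - <<'E'
from h import *
cap('top','top5');cap('scene','scene5');im,P=cloud('top5')
obj(P,'board',(450,-321),105,95,106)
obj(P,'handle',(450,-321),50,118,130)
Q=P.reshape(-1,3)*1e3
for dx in(-45,45):
  for dy in(-60,60):
    m=(abs(Q[:,0]-450-dx)<8)&(abs(Q[:,1]+321-dy)<8);print(dx,dy,np.nanmedian(Q[m,2]).round(1))
im,P=cloud('scene5');obj(P,'board',(450,-321),105,95,106)
im,P=cloud('top5');obj(P,'scissors',(300,-340),110,6,14);obj(P,'thimble',(516,161),20,18,30)
im,P=cloud('top0');obj(P,'scissors',(300,-340),110,6,14)
E
python3 -c "
import cv2,numpy as np
a=cv2.resize(cv2.imread('pics/scene5.png')[120:320,150:350],(400,400));b=cv2.resize(cv2.imread('pics/top5.png')[130:330,270:470],(400,400))
cv2.imwrite('pics/fin.png',np.hstack([a,b]))"
```

```text
board 3360 c [ 449.8 -321.2] size [124.  150.8] ang 2.0 mean [ 449.7 -320.   100.8] zmed 100.8
handle 197 c [ 449.8 -320.4] size [59.9 14.5] ang 2.2 mean [ 449.5 -320.   124.2] zmed 124.4
-45 -60 100.8
-45 60 100.1
45 -60 101.0
45 60 100.7
board 814 c [ 452.3 -323.5] size [127. 154.] ang 1.1 mean [ 471.6 -325.6  100.3] zmed 100.4
scissors 472 c [ 305.1 -327.5] size [183.3 184.9] ang 14.8 mean [ 295.3 -356.8    8.6] zmed 8.4
thimble few
scissors 594 c [ 305.9 -336. ] size [165.5 206.3] ang 89.7 mean [ 315.4 -353.7    8.6] zmed 8.3
```

View pics/fin.png

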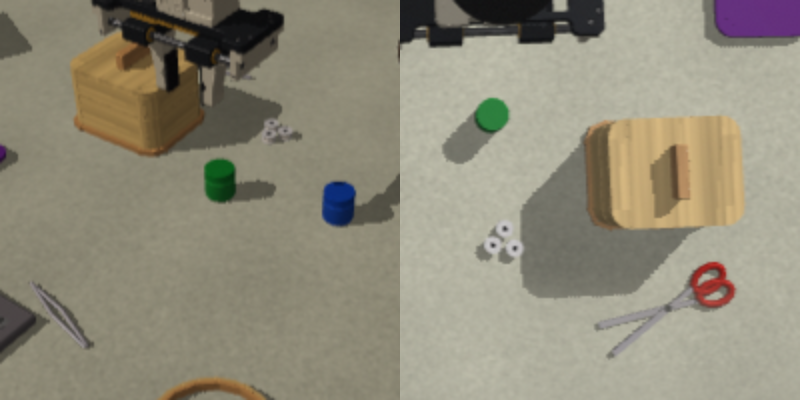

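The lid is flat and square, with its top at z ≈ 100 (the seated height). The scissors and look-alikes are undisturbed. Handing in.

```bash
python3 -c "
from plant import r
print(r.close_job())"
```

```text
the job is handed in; nothing more can be done
None
```

The caddy is packed and handed in at about 44 s: jar and spool in the base box, tray seated, tin in the tray, and lid seated flat. The scissors were undisturbed, and I never moved near the thimble, but the arm hid it from the last camera check.

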